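# Run the hanging planter along its rail and still it over the drip saucer

## Robot

A 6-joint arm with a two-finger parallel gripper is mounted at the origin on the work surface. World frame = base frame: x ahead of the robot, y to its left, z up, the work surface at z = 0. Lengths are in mm, angles in rad, forces in N, time in s.
With the tool pointing down it reaches from about 325 to 775 mm from the base axis. Payload 5.5 kg.
Tool frame: the origin (TCP) lies midway between the tips of the shut fingers; the grasp point (between the pads) lies 19 mm behind it; z points along the fingers, y is the direction in which the jaws open and shut (so a half turn about z gives the same grasp; the last joint's range is limited). The gripper opens to 85 mm and grips with 20 to 120 N. Pads are 22 mm wide; open, the fingers measure 114 mm over their backs; the gripper's body (76 mm by 85 mm) begins 54 mm behind the grasp point. The pads swing forward as they close: fully open they stand 13 mm farther back than shut.
Start: joints at [-1.311, 0.091, 1.231, -0, 1.82, -0.057], TCP at [186.916, -570.157, 231.275] pointing down, gripper open.
Joint ranges: [-2.87, 2.87], [-0.86, 2.18], [0.17, 2.46], [-1.51, 4.65], [0.06, 2.69], [-2.65, 2.65]. Speed limits (rad/s): [2.57, 2.57, 3.01, 3.14, 3.14, 3.14].

## Interface

Orientations are given as a 3x3 rotation matrix whose columns are the frame's x, y, z axes.
In Python, from plant import monitor, read_camera, calibration, workorder gives the robot as it stands.
- The arm moves only by the tool drive_tool, never from a script. Its argument "steps" is a list of rows, each an object of numbers: "tx", "ty", "tz": the shift along the tool's x, y, z in m; "ax", "ay", "az": the turn, a rotation vector about the tool's x, y, z in degrees. A call has 1 to 20 rows; each row is the pose to reach, as a shift and turn from the pose commanded when the call began, along the tool's axes at that moment; what a row does not reach only later rows make up. A row lasts 1/8 s, in which the tool goes at most 62.5 mm and 10.7 degrees, less where a joint would pass 70% of its speed; a pose out of reach is approached as far as the arm can. A call with a gripper value outside its range is refused whole. "gripper" is the closure, from 0 (fully open) to 1 (shut), set as the call begins (left out, the last holds). The fingers move at their own pace and stop on an object; the grip force is fixed at half the most. Time passes only in rows, so rows that repeat a pose let the fingers close. It gives the time, the measured TCP pose, the force and the opening at its end, in the units of the state.
- monitor.get_state(): the state, without advancing time (a new reading comes with each control period).
- read_camera(name): name is "scene" or "top" or "wrist"; returns the picture (480x640x3 uint8, red, green, blue); there is no depth.
- calibration(name): a dict with "fx", "fy", "cx", "cy" (pixels), "eye" and "rotation" of the camera in the world; the wrist camera has in their place "tool_from_camera" (4x4, takes a point from camera to tool coordinates, whose origin is the TCP and whose axes are the flange's). Camera axes: x right, y up, looking along -z (the intrinsics and any distortion apply to the point x, -y, -z); pixel columns grow to the right and rows downward; lengths in mm; the calibration is good to about 2 mm. A picture is of the moment at which its call begins: read the wrist's pose just before it. calibration takes no time and is no camera call.
- workorder.job_done(): hands the job in, once; it reports no verdict.
The state is a dict: "clock": time; "joint_positions": joint angles; "joint_vel": joint speeds; "joint_torque": joint torques, N m; "tcp_pos": TCP position; "tcp_rot": TCP orientation; "force": force on the tool from outside, world axes, zero at the start; "moment": the same for the moment, N m; "opening": finger opening in mm.
Only numpy, scipy, OpenCV 4.12 (cv2) and the standard library are available. Lean on these libraries where they do the work, as an engineer would, in place of code of your own. Each camera call takes 0.05 s, during which the arm holds its last target. There are 200 camera calls.

## Task

The potted plant hanging from the overhead rail is parked with its brass drain spout behind the yellow keeper bar. By the red handle, and without touching the plant or its hanger, draw the trolley away from the keeper so that the spout rides over the bar, and bring the spout over the middle of the terracotta-coloured saucer, killing the swing so that the plant hangs still there for at least three seconds. Then let go and leave it hanging still over that saucer; do not let it swing wildly on the way, and leave the saucers, the bottle and the stack of pots where they are.

Things in the scene. Friction and masses are not known exactly. Their poses are not given: they have to be found in the camera images.
- rail: Fixed aluminium rail 1.0 m long, 30 mm square, carried at 640 mm height on two grey posts 500 mm either side of its middle. Origin on the bench below the middle of the rail; its y axis runs along the rail (the rail may be turned up to 0.08 rad), z up, -x towards the robot.
- trolley: Steel trolley (0.9 kg), slides along the rail only (travel 580 mm; 2.5 N dry friction, 4 N s/m drag: it stays where it is left). The swing pivot pin is on it, 600 mm above the bench. Origin 280 mm straight below the pivot, axes parallel to the rail's. Its bracket drops on the robot's side, 81 mm from the pivot, then runs level to under the red handle (top of this arm 282 mm above the bench).
- handle (a point): Middle of the trolley's red handle, 320 mm above the bench, 215 mm from the trolley's origin towards the robot (trolley -x). An upright red block 26 mm thick along the rail (grip it across this thickness, from above), 36 mm wide, 64 mm tall, its top 346 mm above the bench.
- planter: White pot (126 mm wide, 115 mm tall, underside 65 mm above the bench) with a green plant in a rigid wire hanger; 0.6 kg, give or take a quarter. Origin in the pot 480 mm below the pivot (mass centre 466 mm below), under the trolley's origin when at rest. Swings along the rail about the pivot (positive turn about its x, which is the rail's x, = pot towards rail +y), nearly undamped, period 1.4 s.
- spout (a point): Lower end of the brass drain spout under the pot, a tube 12 mm across, on the pot's axis 560 mm below the pivot, 40 mm above the bench when at rest.
- keeper: Fixed yellow keeper: a bar 8 mm thick across the spout's path, top 46 mm above the bench, 6 mm above the spout's resting end. Origin on the bench under the bar; axes as the rail. The spout starts 20 to 80 mm on its rail +y side, the saucers are on the -y side. Pulled to -y, the spout is held back until the pivot is about 85 mm past the bar, then slips over and swings about 0.16 rad.
- saucer_terracotta: Target: loose round drip saucer of terracotta colour, 130 mm across, 22 mm tall, standing on the bench under the rail. Origin at the centre of its underside.
- saucer_blue: A like saucer of blue plastic, also under the rail, at the other of the two places; not the target. Origin at the centre of its underside.
- bottle: Bystander: clear water bottle 66 mm across, 200 mm tall, on the robot's right. Origin at its underside.
- pot_stack: Bystander: stack of terracotta pots 102 mm across, 130 mm tall, on the robot's left. Origin at its underside.
There are look-alikes about, which are no part of the job. Of the things like the keeper, leave any that is grey, pink or purple; of the rest the smaller one is meant.

How it is judged (in metres and radians):
On the way, in this order (a step that is already met when the one before it is completed fails the run):
1. the spout is over and 30 mm past the keeper bar (y of spout in the frame of keeper below -0.03 m), for 0.1 s.
2. the plant hangs still over the terracotta saucer for 3 s (horizontal distance between spout and saucer_terracotta below 0.025 m and angular speed of planter below 0.15 rad/s), for 3 s.
At the end, for the whole second after the job is handed in: The handle is released and the plant hangs still over the terracotta saucer: spout within 25 mm (horizontally) of the saucer's centre, swing speed under 0.15 rad/s, lean under 0.06 rad, trolley at rest; before that it hung so for 3 s (all of step 2 and angle between planter's own z axis and vertical below 0.06 rad and linear speed of trolley below 0.02 m/s); the robot touches nothing.
It fails at once if the robot touches the plant, its pot or its hanger (contact force between any of the arm, the fingers and planter above 0.5 N).
It fails at once if the plant swings wildly (leans more than 0.4 rad) (angle between planter's own z axis and vertical above 0.4 rad).
It fails at once if a saucer or the bottle or the pot stack is shifted by more than 30 mm (distance of any of saucer_terracotta, saucer_blue, bottle, pot_stack from where it was at the start of the episode above 0.03 m).
It also fails if it takes over 45 s, if anything falls off the work surface, if the arm or the gripper's body presses on something with over 40 N, if the wrist force passes 120 N, or if a joint passes its speed limit or range.

## Working session

There is one attempt and no reset: what is moved stays moved. The work goes in short steps, Python scripts to look and compute and a tool call to move; the robot and the scene stay as the last step left them, time stands still between calls to the robot, and variables do not carry over. Pictures are saved under pics/ and viewed, about 8 in all and at most 12, crops included, and the job is handed in when it is done.

Besides the shell and the picture viewer there is one more tool, called after "Request:" by a JSON object that holds its "method" and its "body", one argument or row to a line. drive_tool: Moves the arm, as the interface text tells. Its arguments: {"type":"object","properties":{"steps":{"type":"array"},"gripper":{"type":"number"}},"required":["steps"]}

```bash
mkdir -p pics; ls
python3 - <<'E'
from plant import monitor, read_camera, calibration
import cv2
s=monitor.get_state();print(s)
for n in("scene","top"):
    c=calibration(n);print(n,c)
    cv2.imwrite(f"pics/{n}0.png",read_camera(n)[:,:,::-1])
print(calibration("wrist"))
E
```

```text
pics
{'clock': 0.0, 'joint_positions': array([-1.31073523e+00,  9.18310176e-02,  1.23191451e+00,  9.25610200e-06,
        1.81978313e+00, -5.66831759e-02]), 'joint_vel': array([-0.00119003, -0.00047547,  0.00027119, -0.00101735,  0.00014369,
        0.00090645]), 'joint_torque': array([-2.29727950e-03, -4.58732915e+01, -4.18025744e+01, -4.54357105e-04,
        1.15488289e-02,  1.62048337e-05]), 'tcp_pos': array([ 186.82143617, -569.8708941 ,  230.15136605]), 'tcp_rot': array([[ 9.50253849e-01,  3.11476137e-01, -4.89153556e-04],
       [ 3.11476498e-01, -9.50252010e-01,  1.87320849e-03],
       [ 1.18640595e-04, -1.93238342e-03, -9.99998126e-01]]), 'force': array([-0.31227362, -0.56181372,  0.05337776]), 'moment': array([ 0.027814  , -0.03978301,  0.0108542 ]), 'opening': 85.05242561017855}
scene {'fx': 562.4306173158009, 'fy': 562.4306173158009, 'cx': 323.2268441370953, 'cy': 243.08771278803852, 'eye': array([ 117.04704601, -105.4849956 , 1565.46796132]), 'rotation': array([[ 0.40428956,  0.86694371, -0.29147652],
       [-0.91460058,  0.38059691, -0.13657147],
       [-0.00746471,  0.32179901,  0.94677858]])}
top {'fx': 552.8483940212363, 'fy': 552.8483940212363, 'cx': 322.5826738337375, 'cy': 238.98509343447222, 'eye': array([ 374.67640249,   95.73991074, 1658.84409706]), 'rotation': array([[ 0.01607712,  0.99380505, -0.10996841],
       [-0.99972363,  0.01786393,  0.01528242],
       [ 0.01715221,  0.10969232,  0.99381759]])}
{'fx': 416.54140179444164, 'fy': 416.54140179444164, 'cx': 315.03236149876767, 'cy': 244.7831026008429, 'tool_from_camera': array([[-1.34223130e-05,  9.50078262e-01,  3.12011693e-01,
         8.07770051e+01],
       [ 9.99999842e-01, -1.62740153e-04,  5.38563766e-04,
         1.48017485e+00],
       [ 5.62454557e-04,  3.12011651e-01, -9.50078109e-01,
        -1.41617076e+02],
       [ 0.00000000e+00,  0.00000000e+00,  0.00000000e+00,
         1.00000000e+00]])}
```

View pics/scene0.png

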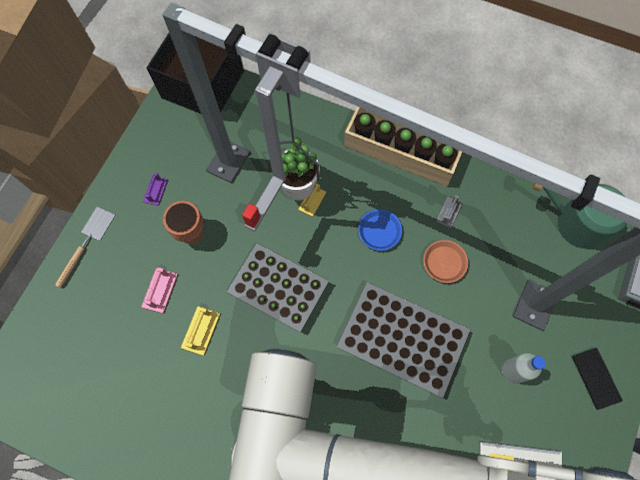

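View pics/top0.png

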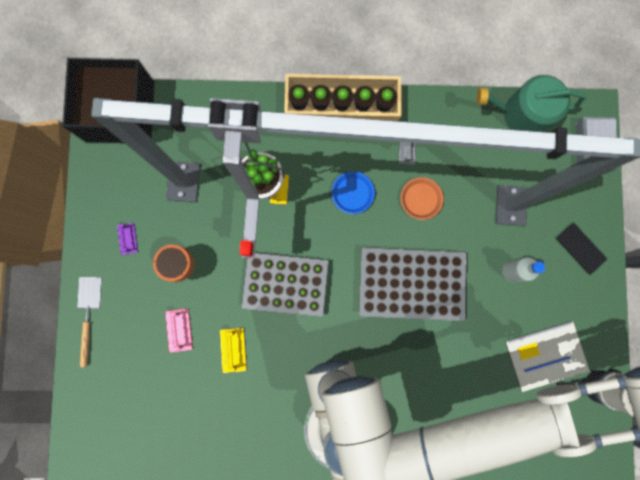

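The scene view shows the red handle at about (251,214), the small yellow keeper at (313,200) and the terracotta saucer at (445,261). In the top view they are at (246,248), (282,190) and (422,198). The larger yellow bar at (232,350) in the top view is a decoy.

```bash
cat > h.py <<'E'
import numpy as np, cv2
from plant import monitor, read_camera, calibration
def ray(n,u,v):
    c=calibration(n); d=c["rotation"]@np.array([(u-c["cx"])/c["fx"],-(v-c["cy"])/c["fy"],-1.]); return np.array(c["eye"]),d
def onz(n,u,v,z):
    e,d=ray(n,u,v); return e+d*(z-e[2])/d[2]
def mask(im,lo,hi):
    h=cv2.cvtColor(im,cv2.COLOR_RGB2HSV); 
    return cv2.inRange(h,lo,hi)
def blobs(m,amin=40):
    n,l,s,c=cv2.connectedComponentsWithStats(m)
    return sorted([(int(s[i,4]),*c[i].round(1),*s[i,:4]) for i in range(1,n) if s[i,4]>=amin],reverse=True)
E
python3 - <<'E'
from h import *
R={'red':((0,200,120),(4,255,255),346),'terra':((5,130,120),(13,200,255),22),'blue':((100,150,100),(120,255,255),22),'yel':((22,150,120),(30,255,255),40)}
for n in("scene","top"):
    im=cv2.cvtColor(cv2.imread(f"pics/{n}0.png"),cv2.COLOR_BGR2RGB)
    for k,(lo,hi,z) in R.items():
        for b in blobs(mask(im,lo,hi))[:4]:
            print(n,k,[float(x) for x in b],onz(n,b[1],b[2],z).round(0))
# rail top, top view: edges by brightness at columns
im=cv2.imread("pics/top0.png");g=im.min(2)
for u in (150,300,400,500,620):
    v=np.where(g[90:170,u]>185)[0]+90; print(u,v.min(),v.max(),onz("top",u,v.mean(),655).round(0))
print(onz("top",183,182,0),onz("top",512,205,0)) # post feet
E
```

```text
scene terra [123.0, 452.8, 268.4, 443.0, 255.0, 19.0, 28.0] [ 671. -252.   22.]
scene terra [97.0, 436.3, 261.4, 428.0, 252.0, 20.0, 19.0] [ 672. -202.   22.]
scene terra [49.0, 449.4, 251.0, 444.0, 245.0, 11.0, 14.0] [ 716. -225.   22.]
scene terra [45.0, 172.8, 230.1, 164.0, 221.0, 24.0, 14.0] [452. 537.  22.]
scene blue [1411.0, 379.9, 229.5, 358.0, 209.0, 44.0, 42.0] [697. -17.  22.]
scene blue [137.0, 538.4, 362.4, 532.0, 356.0, 14.0, 13.0] [ 515. -551.   22.]
top red [115.0, 246.4, 247.6, 241.0, 241.0, 11.0, 14.0] [496. 257. 346.]
top terra [1368.0, 421.7, 198.0, 401.0, 178.0, 42.0, 41.0] [ 685. -226.   22.]
top terra [350.0, 173.7, 262.7, 154.0, 245.0, 37.0, 36.0] [477. 509.  22.]
top blue [1444.0, 352.9, 192.2, 332.0, 171.0, 43.0, 43.0] [699. -18.  22.]
top blue [114.0, 538.5, 266.8, 533.0, 261.0, 12.0, 12.0] [ 484. -575.   22.]
top yel [1030.0, 232.7, 349.8, 220.0, 328.0, 26.0, 45.0] [229. 324.  40.]
top yel [267.0, 281.0, 193.1, 270.0, 175.0, 19.0, 29.0] [689. 197.  40.]
top yel [227.0, 528.5, 350.9, 518.0, 343.0, 21.0, 17.0] [ 238. -532.   40.]
150 104 118 [720. 406. 655.]
300 115 129 [705. 126. 655.]
400 123 136 [695. -61. 655.]
500 130 144 [ 684. -249.  655.]
620 138 152 [ 674. -476.  655.]
[724.89857838 497.43668164   0.        ] [ 673.18897464 -507.32586437    0.        ]
```

```bash
cat >> h.py <<'E'
def shift(p,s=None):
    s=s or monitor.get_state(); return s["tcp_rot"].T@(np.array(p)-s["tcp_pos"])
E
python3 - <<'E'
from h import *
s=monitor.get_state()
for p in [(187,-570,430),(330,-420,430),(450,-200,430),(500,60,430),(496,257,430)]: print(p,(shift(p)/1000).round(3))
print(np.degrees(np.arctan2(.31148,.95025)+0.052))
E
```

```text
(187, -570, 430) [ 0.  -0.  -0.2]
(330, -420, 430) [ 0.183 -0.098 -0.2  ]
(450, -200, 430) [ 0.365 -0.27  -0.199]
(500, 60, 430) [ 0.494 -0.501 -0.199]
(496, 257, 430) [ 0.551 -0.69  -0.198]
21.1278736834122
```

Request:
{"method": "drive_tool", "body": {
  "steps": [
    {"tz":-0.1},
    {"tz":-0.19},
    {"tx":0.03,"ty":-0.016,"tz":-0.2},
    {"tx":0.075,"ty":-0.04,"tz":-0.2,"az":2},
    {"tx":0.13,"ty":-0.07,"tz":-0.2,"az":4},
    {"tx":0.183,"ty":-0.098,"tz":-0.2,"az":6},
    {"tx":0.23,"ty":-0.14,"tz":-0.2,"az":8},
    {"tx":0.275,"ty":-0.185,"tz":-0.2,"az":10},
    {"tx":0.32,"ty":-0.23,"tz":-0.2,"az":12},
    {"tx":0.365,"ty":-0.27,"tz":-0.2,"az":14},
    {"tx":0.4,"ty":-0.32,"tz":-0.2,"az":16},
    {"tx":0.43,"ty":-0.37,"tz":-0.2,"az":18},
    {"tx":0.455,"ty":-0.42,"tz":-0.2,"az":20},
    {"tx":0.48,"ty":-0.47,"tz":-0.2,"az":21.1},
    {"tx":0.5,"ty":-0.52,"tz":-0.2,"az":21.1},
    {"tx":0.518,"ty":-0.575,"tz":-0.2,"az":21.1},
    {"tx":0.535,"ty":-0.63,"tz":-0.2,"az":21.1},
    {"tx":0.546,"ty":-0.67,"tz":-0.2,"az":21.1},
    {"tx":0.551,"ty":-0.69,"tz":-0.2,"az":21.1},
    {"tx":0.551,"ty":-0.69,"tz":-0.2,"az":21.1}
  ]
}}

```text
invalid input
```

Run:
```python
from h import *
s=monitor.get_state();print(s["clock"],s["tcp_pos"],s["tcp_rot"].round(3).tolist(),s["joint_positions"].round(2))
w=read_camera("wrist");t=read_camera("top")
np.savez("look1.npz",w=w,t=t,p=s["tcp_pos"],R=s["tcp_rot"])
c=calibration("wrist");T=c["tool_from_camera"]
for b in blobs(mask(w,(0,180,90),(5,255,255)),150):
    z=346
    d=s["tcp_rot"]@T[:3,:3]@np.array([(b[1]-c["cx"])/c["fx"],-(b[2]-c["cy"])/c["fy"],-1.]); e=s["tcp_pos"]+s["tcp_rot"]@T[:3,3]
    print([float(x) for x in b],(e+d*(z-e[2])/d[2]).round(1))
cv2.imwrite("pics/w1.png",np.hstack([w,t])[:,:,::-1][::1]); im=cv2.imread("pics/w1.png"); cv2.imwrite("pics/w1.png",cv2.resize(im,(800,300)))
```

```text
0.1 [ 186.85420433 -569.90159235  230.25557244] [[0.95, 0.312, -0.0], [0.312, -0.95, 0.002], [0.0, -0.002, -1.0]] [-1.31  0.09  1.23 -0.    1.82 -0.06]
```

View pics/w1.png

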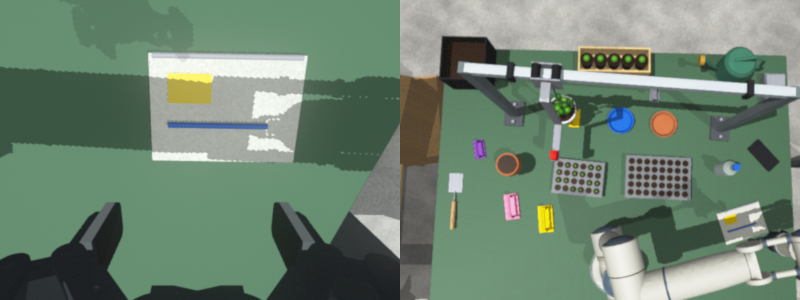

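The arm has not moved: the wrist view shows only the notepad below the gripper, and the call was refused. I'll test whether each row needs all six fields.

Request:
{"method": "drive_tool", "body": {
  "steps": [
    {"tx":0,"ty":0,"tz":-0.06,"ax":0,"ay":0,"az":0},
    {"tx":0,"ty":0,"tz":-0.12,"ax":0,"ay":0,"az":0},
    {"tx":0,"ty":0,"tz":-0.18,"ax":0,"ay":0,"az":0},
    {"tx":0,"ty":0,"tz":-0.2,"ax":0,"ay":0,"az":0}
  ]
}}

```text
clock: 0.7
tcp_pos: [186.8, -569.8, 436.3]
tcp_rot: [[0.95, 0.312, 0.002], [0.312, -0.95, -0.007], [-0.0, 0.007, -1.0]]
force: [1.1, 0.3, -0.2]
opening: 85.2
```

Request:
{"method": "drive_tool", "body": {
  "steps": [
    {"tx":0.03,"ty":-0.016,"tz":0,"ax":0,"ay":0,"az":0},
    {"tx":0.075,"ty":-0.04,"tz":0,"ax":0,"ay":0,"az":2},
    {"tx":0.13,"ty":-0.07,"tz":0,"ax":0,"ay":0,"az":4},
    {"tx":0.183,"ty":-0.098,"tz":0,"ax":0,"ay":0,"az":6},
    {"tx":0.23,"ty":-0.14,"tz":0,"ax":0,"ay":0,"az":8},
    {"tx":0.275,"ty":-0.185,"tz":0,"ax":0,"ay":0,"az":10},
    {"tx":0.32,"ty":-0.23,"tz":0,"ax":0,"ay":0,"az":12},
    {"tx":0.365,"ty":-0.27,"tz":0,"ax":0,"ay":0,"az":14},
    {"tx":0.4,"ty":-0.32,"tz":0,"ax":0,"ay":0,"az":16},
    {"tx":0.43,"ty":-0.37,"tz":0,"ax":0,"ay":0,"az":18},
    {"tx":0.455,"ty":-0.42,"tz":0,"ax":0,"ay":0,"az":20},
    {"tx":0.48,"ty":-0.47,"tz":0,"ax":0,"ay":0,"az":21.1},
    {"tx":0.5,"ty":-0.52,"tz":0,"ax":0,"ay":0,"az":21.1},
    {"tx":0.518,"ty":-0.575,"tz":0,"ax":0,"ay":0,"az":21.1},
    {"tx":0.535,"ty":-0.63,"tz":0,"ax":0,"ay":0,"az":21.1},
    {"tx":0.546,"ty":-0.67,"tz":0,"ax":0,"ay":0,"az":21.1},
    {"tx":0.551,"ty":-0.69,"tz":0,"ax":0,"ay":0,"az":21.1},
    {"tx":0.551,"ty":-0.69,"tz":0,"ax":0,"ay":0,"az":21.1}
  ]
}}

```text
clock: 2.95
tcp_pos: [495.5, 257.8, 430.8]
tcp_rot: [[0.999, -0.05, -0.001], [-0.05, -0.999, -0.001], [-0.001, 0.001, -1.0]]
force: [-0.3, 0.0, -0.2]
opening: 85.2
```

Run:
```python
from h import *
s=monitor.get_state();print(s["clock"],s["tcp_pos"],s["tcp_rot"].round(3).tolist(),s["joint_positions"].round(2))
w=read_camera("wrist");t=read_camera("top")
np.savez("look1.npz",w=w,t=t,p=s["tcp_pos"],R=s["tcp_rot"])
c=calibration("wrist");T=c["tool_from_camera"]
for b in blobs(mask(w,(0,180,90),(5,255,255)),150):
    z=346
    d=s["tcp_rot"]@T[:3,:3]@np.array([(b[1]-c["cx"])/c["fx"],-(b[2]-c["cy"])/c["fy"],-1.]); e=s["tcp_pos"]+s["tcp_rot"]@T[:3,3]
    print([float(x) for x in b],(e+d*(z-e[2])/d[2]).round(1))
cv2.imwrite("pics/w2.png",cv2.resize(np.hstack([w,t])[:,:,::-1],(800,300)))
```

```text
2.95 [495.52078908 257.80455982 430.76875472] [[0.999, -0.05, -0.001], [-0.05, -0.999, -0.001], [-0.001, 0.001, -1.0]] [ 0.42  0.13  0.83 -0.    2.19  2.04]
[553.0, 311.3, 260.7, 290.0, 229.0, 42.0, 49.0] [492.7 259.  346. ]
```

View pics/w2.png

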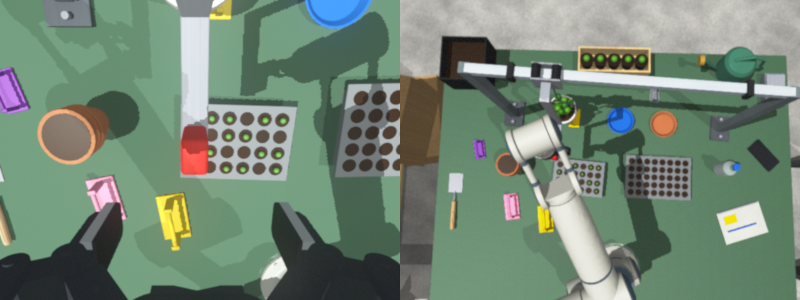

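Request:
{"method": "drive_tool", "body": {
  "steps": [
    {"tx":0,"ty":0,"tz":0.03,"ax":0,"ay":0,"az":0},
    {"tx":0,"ty":0,"tz":0.07,"ax":0,"ay":0,"az":0},
    {"tx":0,"ty":0,"tz":0.105,"ax":0,"ay":0,"az":0},
    {"tx":0,"ty":-0.001,"tz":0.125,"ax":0,"ay":0,"az":0},
    {"tx":0,"ty":-0.001,"tz":0.127,"ax":0,"ay":0,"az":0},
    {"tx":0,"ty":-0.001,"tz":0.127,"ax":0,"ay":0,"az":0}
  ]
}}

```text
clock: 3.8
tcp_pos: [496.0, 257.2, 305.6]
tcp_rot: [[0.999, -0.053, 0.002], [-0.053, -0.999, 0.001], [0.002, -0.001, -1.0]]
force: [0.2, 0.6, 0.3]
opening: 85.2
```

Request:
{"method": "drive_tool", "body": {
  "gripper": 1,
  "steps": [
    {"tx":0,"ty":0,"tz":0,"ax":0,"ay":0,"az":0},
    {"tx":0,"ty":0,"tz":0,"ax":0,"ay":0,"az":0},
    {"tx":0,"ty":0,"tz":0,"ax":0,"ay":0,"az":0},
    {"tx":0,"ty":0,"tz":0,"ax":0,"ay":0,"az":0},
    {"tx":0,"ty":0,"tz":0,"ax":0,"ay":0,"az":0},
    {"tx":0,"ty":0,"tz":0,"ax":0,"ay":0,"az":0}
  ]
}}

```text
clock: 4.55
tcp_pos: [495.7, 258.5, 304.9]
tcp_rot: [[0.999, -0.051, 0.001], [-0.051, -0.999, 0.001], [0.001, -0.001, -1.0]]
force: [0.6, 1.9, 4.2]
opening: 25.4
```

Run:
```python
from h import *
s=monitor.get_state();print(s["clock"],s["tcp_pos"],s["tcp_rot"].round(4).tolist(),s["opening"],s["force"])
t=read_camera("top");cv2.imwrite("pics/t3.png",t[:,:,::-1])
for n in ["t3","top0"]:
    t=cv2.imread(f"pics/{n}.png")[:,:,::-1].copy()
    for b in blobs(mask(t,(40,150,40),(70,255,255)),30)[:5]: print(n,[float(x) for x in b],onz("top",b[1],b[2],200).round(1))
```

```text
4.55 [495.69786347 258.46467183 304.85939906] [[0.9987, -0.0511, 0.0011], [-0.0511, -0.9987, 0.0008], [0.001, -0.0009, -1.0]] 25.397008452539488 [0.55497832 1.89341138 4.20017228]
t3 [400.0, 260.2, 173.1, 247.0, 163.0, 30.0, 21.0] [711.1 243.7 200. ]
t3 [112.0, 263.5, 158.4, 252.0, 151.0, 25.0, 14.0] [751.6 236.  200. ]
t3 [111.0, 386.8, 94.7, 381.0, 89.0, 12.0, 12.0] [936.9 -96.2 200. ]
t3 [111.0, 298.1, 92.4, 293.0, 87.0, 12.0, 12.0] [937.9 146.7 200. ]
t3 [110.0, 364.8, 93.9, 359.0, 88.0, 12.0, 13.0] [937.8 -35.9 200. ]
top0 [405.0, 259.5, 173.2, 246.0, 163.0, 30.0, 21.0] [710.8 245.5 200. ]
top0 [112.0, 262.6, 158.3, 252.0, 151.0, 24.0, 14.0] [751.8 238.4 200. ]
top0 [109.0, 386.8, 94.8, 381.0, 90.0, 12.0, 11.0] [936.6 -96.2 200. ]
top0 [109.0, 298.1, 92.6, 293.0, 87.0, 12.0, 12.0] [937.3 146.7 200. ]
top0 [108.0, 342.6, 93.4, 337.0, 88.0, 12.0, 12.0] [937.8  25.  200. ]
```

Request:
{"method": "drive_tool", "body": {
  "steps": [
    {"tx":0,"ty":0.004,"tz":0,"ax":0,"ay":0,"az":0},
    {"tx":0,"ty":0.012,"tz":0,"ax":0,"ay":0,"az":0},
    {"tx":0,"ty":0.026,"tz":0,"ax":0,"ay":0,"az":0},
    {"tx":0,"ty":0.041,"tz":0,"ax":0,"ay":0,"az":0},
    {"tx":0,"ty":0.056,"tz":0,"ax":0,"ay":0,"az":0},
    {"tx":0,"ty":0.071,"tz":0,"ax":0,"ay":0,"az":0},
    {"tx":0,"ty":0.086,"tz":0,"ax":0,"ay":0,"az":0},
    {"tx":0,"ty":0.101,"tz":0,"ax":0,"ay":0,"az":0},
    {"tx":0,"ty":0.116,"tz":0,"ax":0,"ay":0,"az":0},
    {"tx":0,"ty":0.131,"tz":0,"ax":0,"ay":0,"az":0},
    {"tx":0,"ty":0.146,"tz":0,"ax":0,"ay":0,"az":0},
    {"tx":0,"ty":0.161,"tz":0,"ax":0,"ay":0,"az":0},
    {"tx":0,"ty":0.176,"tz":0,"ax":0,"ay":0,"az":0},
    {"tx":0,"ty":0.191,"tz":0,"ax":0,"ay":0,"az":0},
    {"tx":0,"ty":0.206,"tz":0,"ax":0,"ay":0,"az":0},
    {"tx":0,"ty":0.219,"tz":0,"ax":0,"ay":0,"az":0},
    {"tx":0,"ty":0.227,"tz":0,"ax":0,"ay":0,"az":0},
    {"tx":0,"ty":0.23,"tz":0,"ax":0,"ay":0,"az":0},
    {"tx":0,"ty":0.23,"tz":0,"ax":0,"ay":0,"az":0},
    {"tx":0,"ty":0.23,"tz":0,"ax":0,"ay":0,"az":0}
  ]
}}

```text
clock: 7.1
tcp_pos: [483.2, 27.7, 304.9]
tcp_rot: [[0.999, -0.052, -0.0], [-0.052, -0.999, -0.001], [-0.0, 0.001, -1.0]]
force: [-1.8, -1.9, 5.5]
opening: 25.2
```

```bash
cat > swing.py <<'E'
from h import *
from scipy.optimize import curve_fit
u=np.array([.052,.9986])
def watch(n=28,tag="a"):
    ts,ys=[],[]
    for i in range(n):
        s=monitor.get_state(); t=read_camera("top")
        b=blobs(mask(t,(40,150,40),(70,255,255)),30)
        # plant blobs: between rail and robot; project at z=200
        P=[(x[0],onz("top",x[1],x[2],200)) for x in b]
        P=[(a,p) for a,p in P if 660<p[0]<790]
        if P:
            m=max(P,key=lambda q:q[0])[1]; ts.append(s["clock"]); ys.append(m[:2]@u)
    ts=np.array(ts);ys=np.array(ys); s=monitor.get_state()
    cv2.imwrite(f"pics/{tag}.png",t[:,:,::-1]); np.savez(tag+".npz",t=ts,y=ys)
    w=2*np.pi/1.4; t0=s["clock"]
    def f(t,c,a,b,w): return c+a*np.cos(w*(t-t0))+b*np.sin(w*(t-t0))
    A=f and np.stack([np.ones_like(ts),np.cos(w*(ts-t0)),np.sin(w*(ts-t0))],1)
    q=np.linalg.lstsq(A,ys,rcond=None)[0]
    p,_=curve_fit(f,ts,ys,p0=[*q,w])
    k=1/400. # foliage about 400 mm below pivot
    print("clock",t0,"tcp",s["tcp_pos"].round(1),"s_trolley",s["tcp_pos"][:2]@u+215*(.9986*.052-.052*.9986))
    print("lin",q.round(2),"free",p.round(3),"T",2*np.pi/p[3],"rms",np.std(ys-A@q).round(2),np.std(ys-f(ts,*p)).round(2),"amp rad",np.hypot(q[1],q[2])*k)
    return t0,q,ts,ys
E
python3 - <<'E'
from swing import *
t0,q,ts,ys=watch(30,"a")
print(ys.round(0).tolist())
print(monitor.get_state()["force"],monitor.get_state()["opening"])
E
```

```text
clock 8.6 tcp [483.2  27.7 304.9] s_trolley 52.82348686537986
lin [48.64 60.43 13.87] free [44.8   62.491 -4.707  4.911] T 1.2793718758864394 rms 14.82 13.51 amp rad 0.1549997115382239
[93.0, 96.0, 99.0, 100.0, 99.0, 97.0, 93.0, 89.0, 84.0, 79.0, 73.0, 68.0, -3.0, -7.0, -10.0, -10.0, -12.0, -12.0, -11.0, -11.0, -9.0, -6.0, -1.0, 69.0, 74.0, 79.0, 85.0, 89.0, 94.0, 96.0]
[-1.10821373 -1.68343974  5.47835028] 25.358639264411426
```

View pics/a.png

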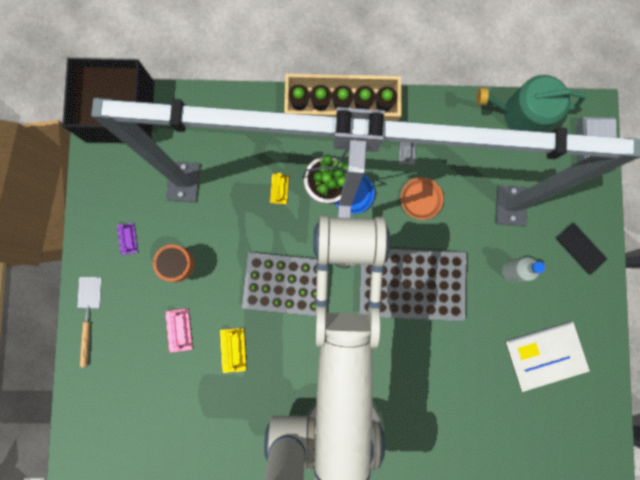

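The plant hangs past the keeper at about (325,180), but the bracket hides part of the foliage. The phase is good; I'll get the amplitude from pot crops out of both cameras at the swing extremes.

Run:
```python
from h import *
fr=[]
for n,k in (("scene",3),):
    for i in range(29):
        fr.append((monitor.get_state()["clock"],read_camera("scene") if i not in(1,2,15,16) else read_camera("top")))
np.savez("b.npz",t=[f[0] for f in fr],im=np.array([f[1] for f in fr]))
print(fr[0][0],fr[-1][0],monitor.get_state()["clock"])
t0=cv2.imread("pics/top0.png")[:,:,::-1]
def crop(im,x,y,w=133,h=100): return cv2.resize(im[y:y+h,x:x+w],(532//2+134,300))
a=np.hstack([crop(fr[1][1],270,130),crop(fr[15][1],270,130)])
b=np.hstack([crop(fr[0][1],290,130),crop(fr[14][1],290,130)])
cv2.imwrite("pics/b.png",np.vstack([a,b])[:,:,::-1]); print([fr[i][0] for i in(1,15,0,14)])
```

```text
8.6 10.0 10.05
[8.65, 9.35, 8.6, 9.3]
```

View pics/b.png

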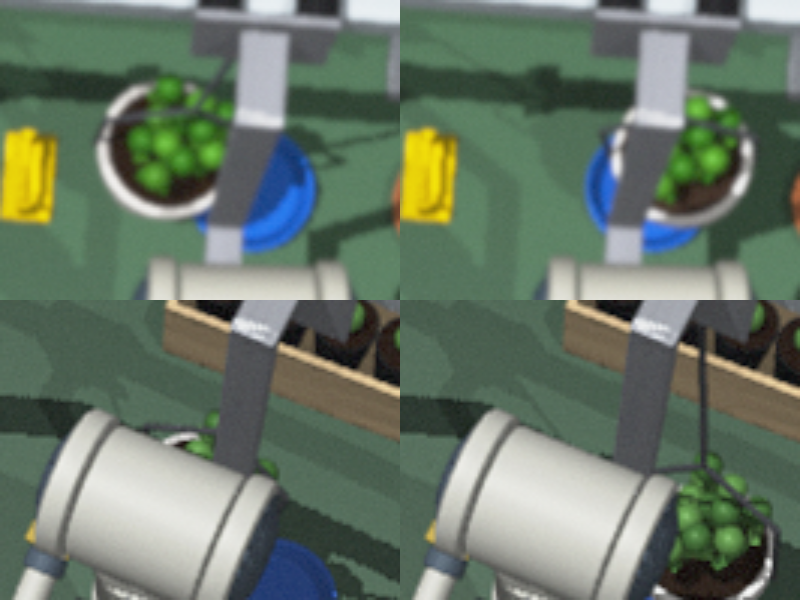

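Run:
```python
from h import *
u=np.array([.052,.9986])
a,b=[onz("top",*p,180)[:2] for p in((326.2,179.5),(363.8,182.7))]
print(a,b,a@u,b@u,(a-b)@u/2/420,(a+b)@u/2)
# solve rows
A=((a-b)@u/2)/420; w=2*np.pi/1.4; L=9.81/w**2*1000
s=monitor.get_state();t=s["clock"];tp=7.255;D=244.
def plan(x0,v0,D,N=20,lag=0.1,dt=.125):
    # tool y = rail -y : d grows towards -y; relative displacement of bob along d: x; x''=-w^2 x - a
    # piecewise-linear d => velocity steps at row starts (time k dt+lag); bob rel. velocity jumps by -dv
    T=N*dt+lag+.0; Z0=np.array([x0*np.cos(w*T)+v0/w*np.sin(w*T), -x0*w*np.sin(w*T)+v0*np.cos(w*T)])/[1,1/1]
    # unknown v_k k=0..N-3 (last 2 rows hold)
    M=N-2; C=np.zeros((3,M))
    for k in range(M):
        for tt,sg in((k*dt+lag,1),((k+1)*dt+lag,-1)):
            r=T-tt; C[0,k]+=-sg*np.sin(w*r)/w; C[1,k]+=-sg*np.cos(w*r)
        C[2,k]=dt
    rhs=np.array([-Z0[0],-Z0[1],D])
    G=np.diff(np.eye(M+2)[:,1:-1],axis=0) # accelerations incl ends
    W=np.array([1,1/w,1/500.])[:,None]
    K=np.block([[G.T@G,(W*C).T],[W*C,np.zeros((3,3))]])
    v=np.linalg.solve(K,np.r_[np.zeros(M),W[:,0]*rhs])[:M]
    return v
th=A*np.cos(w*(t-tp)); thd=-A*w*np.sin(w*(t-tp))
v=plan(-L*th,-L*thd,D)  # +d is -y
print("clock",t,"theta",th,"thd",thd,"L",L)
print("v mm/s",v.round(0)); print("cum",np.cumsum(v*.125).round(1))
# sim
for lag in(.0,.05,.1,.15):
    x,vv=-L*th,-L*thd; h=.001; pv=0; mx=0
    for i in range(2700):
        k=int((i*h-lag)/.125) if i*h>=lag else -1
        cv=v[k] if 0<=k<len(v) else 0
        vv-=cv-pv; pv=cv; vv-=w*w*x*h; x+=vv*h; mx=max(mx,abs(x)/L)
    print(lag,"resid rad",np.hypot(x,vv/w)/L,"max",mx)
```

```text
[701.50698977  65.76615507] [694.6634372  -36.86507556] 102.15244592539865 -0.6909657234675326 0.12243263291531688 50.73074010096556
clock 10.05 theta 0.1224018086564519 thd 0.012329186155189875 L 487.0407976503535
v mm/s [ 25.  61. 102. 142. 172. 186. 184. 166. 139. 112.  91.  81.  81.  89.
  97.  96.  81.  48.]
cum [  3.1  10.8  23.5  41.3  62.7  86.  108.9 129.7 147.1 161.1 172.4 182.5
 192.7 203.8 215.9 227.9 238.  244. ]
0.0 resid rad 0.05418940967694273 max 0.1231993607947469
0.05 resid rad 0.027126241021783383 max 0.1224264700087769
0.1 resid rad 0.0002749152646725637 max 0.1224264700087769
0.15 resid rad 0.02769562112282792 max 0.1224264700087769
```

Swing amplitude is about 0.122 rad with a peak at t = 7.255 s, centred within 2 mm of the trolley. I'll replan the cancelling move with a smaller servo lag.

```bash
cat > plan.py <<'E'
import numpy as np
w=2*np.pi/1.4; L=9.81/w**2*1000
def plan(th,thd,D,N=20,lag=.06,dt=.125):
    "row velocities (mm/s along rail -y) ending at D mm with the swing killed"
    x0,v0=-L*th,-L*thd; T=N*dt+lag; M=N-2; C=np.zeros((3,M))
    for k in range(M):
        for tt,g in((k*dt+lag,1),((k+1)*dt+lag,-1)):
            C[:2,k]-=g*np.array([np.sin(w*(T-tt)),np.cos(w*(T-tt))])
        C[2,k]=dt
    rhs=np.array([-(x0*w*np.cos(w*T)+v0*np.sin(w*T)),-(-x0*w*np.sin(w*T)+v0*np.cos(w*T)),D])
    G=np.diff(np.eye(M+2)[:,1:-1],axis=0)
    K=np.block([[G.T@G,C.T],[C,np.zeros((3,3))]])
    v=np.linalg.solve(K,np.r_[np.zeros(M),rhs])[:M]
    return np.cumsum(v*dt)
E
python3 -c "
from plan import *
print(plan(.1224,.0123,242).round(1).tolist())"
```

```text
[2.6, 9.4, 21.4, 38.7, 60.3, 84.5, 108.8, 131.1, 150.0, 164.9, 176.4, 185.9, 194.9, 204.6, 215.4, 226.4, 236.1, 242.0]
```

Request:
{"method": "drive_tool", "body": {
  "steps": [
    {"tx":0,"ty":0.0026,"tz":0,"ax":0,"ay":0,"az":0},
    {"tx":0,"ty":0.0094,"tz":0,"ax":0,"ay":0,"az":0},
    {"tx":0,"ty":0.0214,"tz":0,"ax":0,"ay":0,"az":0},
    {"tx":0,"ty":0.0387,"tz":0,"ax":0,"ay":0,"az":0},
    {"tx":0,"ty":0.0603,"tz":0,"ax":0,"ay":0,"az":0},
    {"tx":0,"ty":0.0845,"tz":0,"ax":0,"ay":0,"az":0},
    {"tx":0,"ty":0.1088,"tz":0,"ax":0,"ay":0,"az":0},
    {"tx":0,"ty":0.1311,"tz":0,"ax":0,"ay":0,"az":0},
    {"tx":0,"ty":0.15,"tz":0,"ax":0,"ay":0,"az":0},
    {"tx":0,"ty":0.1649,"tz":0,"ax":0,"ay":0,"az":0},
    {"tx":0,"ty":0.1764,"tz":0,"ax":0,"ay":0,"az":0},
    {"tx":0,"ty":0.1859,"tz":0,"ax":0,"ay":0,"az":0},
    {"tx":0,"ty":0.1949,"tz":0,"ax":0,"ay":0,"az":0},
    {"tx":0,"ty":0.2046,"tz":0,"ax":0,"ay":0,"az":0},
    {"tx":0,"ty":0.2154,"tz":0,"ax":0,"ay":0,"az":0},
    {"tx":0,"ty":0.2264,"tz":0,"ax":0,"ay":0,"az":0},
    {"tx":0,"ty":0.2361,"tz":0,"ax":0,"ay":0,"az":0},
    {"tx":0,"ty":0.242,"tz":0,"ax":0,"ay":0,"az":0},
    {"tx":0,"ty":0.242,"tz":0,"ax":0,"ay":0,"az":0},
    {"tx":0,"ty":0.242,"tz":0,"ax":0,"ay":0,"az":0}
  ]
}}

```text
clock: 12.55
tcp_pos: [470.2, -214.1, 304.9]
tcp_rot: [[0.999, -0.053, -0.001], [-0.053, -0.999, -0.001], [-0.001, 0.001, -1.0]]
force: [-3.1, -2.4, 6.0]
opening: 25.4
```

Run:
```python
from swing import *
t0,q,ts,ys=watch(29,"c")
print(ys.round(1).tolist())
```

```text
clock 14.0 tcp [ 470.1 -214.   304.8] s_trolley -189.30249611920476
lin [-195.53   -4.12   -2.61] free [-195.508   -4.167   -2.528    4.517] T 1.3911026825925281 rms 0.23 0.23 amp rad 0.012179226853893593
[-198.8, -199.8, -199.8, -200.6, -200.4, -200.1, -199.6, -198.8, -198.2, -197.4, -196.3, -195.0, -193.9, -193.1, -192.0, -191.2, -190.9, -190.6, -190.4, -191.2, -190.9, -192.6, -193.1, -193.6, -195.3, -196.3, -197.1, -198.2, -198.5]
```

View pics/c.png

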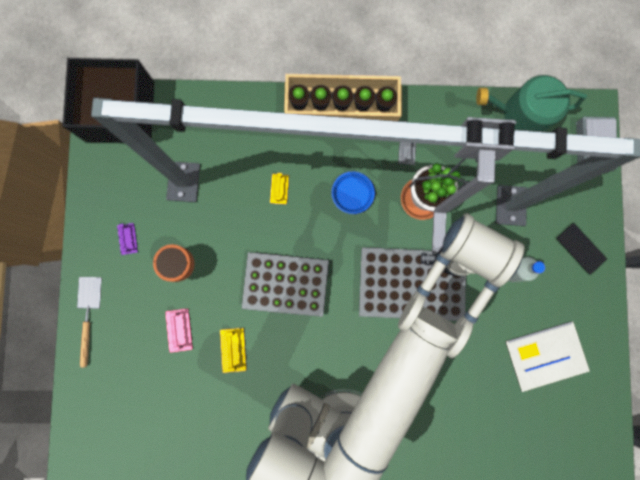

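The pot hangs over the terracotta saucer at about (437,188), swaying only about 0.012 rad (0.055 rad/s). I'll hold for three seconds and then release.

Request:
{"method": "drive_tool", "body": {
  "steps": [
    {"tx":0,"ty":0,"tz":0,"ax":0,"ay":0,"az":0},
    {"tx":0,"ty":0,"tz":0,"ax":0,"ay":0,"az":0},
    {"tx":0,"ty":0,"tz":0,"ax":0,"ay":0,"az":0},
    {"tx":0,"ty":0,"tz":0,"ax":0,"ay":0,"az":0},
    {"tx":0,"ty":0,"tz":0,"ax":0,"ay":0,"az":0},
    {"tx":0,"ty":0,"tz":0,"ax":0,"ay":0,"az":0},
    {"tx":0,"ty":0,"tz":0,"ax":0,"ay":0,"az":0},
    {"tx":0,"ty":0,"tz":0,"ax":0,"ay":0,"az":0},
    {"tx":0,"ty":0,"tz":0,"ax":0,"ay":0,"az":0},
    {"tx":0,"ty":0,"tz":0,"ax":0,"ay":0,"az":0},
    {"tx":0,"ty":0,"tz":0,"ax":0,"ay":0,"az":0},
    {"tx":0,"ty":0,"tz":0,"ax":0,"ay":0,"az":0},
    {"tx":0,"ty":0,"tz":0,"ax":0,"ay":0,"az":0},
    {"tx":0,"ty":0,"tz":0,"ax":0,"ay":0,"az":0},
    {"tx":0,"ty":0,"tz":0,"ax":0,"ay":0,"az":0},
    {"tx":0,"ty":0,"tz":0,"ax":0,"ay":0,"az":0},
    {"tx":0,"ty":0,"tz":0,"ax":0,"ay":0,"az":0},
    {"tx":0,"ty":0,"tz":0,"ax":0,"ay":0,"az":0},
    {"tx":0,"ty":0,"tz":0,"ax":0,"ay":0,"az":0},
    {"tx":0,"ty":0,"tz":0,"ax":0,"ay":0,"az":0}
  ]
}}

```text
clock: 16.5
tcp_pos: [470.2, -214.1, 304.8]
tcp_rot: [[0.999, -0.053, -0.001], [-0.053, -0.999, -0.001], [-0.001, 0.001, -1.0]]
force: [-2.9, -2.6, 5.3]
opening: 25.0
```

Request:
{"method": "drive_tool", "body": {
  "gripper": 0,
  "steps": [
    {"tx":0,"ty":0,"tz":0,"ax":0,"ay":0,"az":0},
    {"tx":0,"ty":0,"tz":0,"ax":0,"ay":0,"az":0},
    {"tx":0,"ty":0,"tz":0,"ax":0,"ay":0,"az":0},
    {"tx":0,"ty":0,"tz":0,"ax":0,"ay":0,"az":0},
    {"tx":0,"ty":0,"tz":0,"ax":0,"ay":0,"az":0},
    {"tx":0,"ty":0,"tz":0,"ax":0,"ay":0,"az":0},
    {"tx":0,"ty":0,"tz":0,"ax":0,"ay":0,"az":0},
    {"tx":0,"ty":0,"tz":0,"ax":0,"ay":0,"az":0}
  ]
}}

```text
clock: 17.5
tcp_pos: [471.3, -213.2, 304.3]
tcp_rot: [[0.999, -0.051, 0.0], [-0.051, -0.999, -0.0], [0.0, 0.0, -1.0]]
force: [0.3, 0.5, 0.8]
opening: 85.1
```

Request:
{"method": "drive_tool", "body": {
  "steps": [
    {"tx":0,"ty":0,"tz":-0.02,"ax":0,"ay":0,"az":0},
    {"tx":0,"ty":0,"tz":-0.05,"ax":0,"ay":0,"az":0},
    {"tx":0,"ty":0,"tz":-0.08,"ax":0,"ay":0,"az":0},
    {"tx":0,"ty":0,"tz":-0.1,"ax":0,"ay":0,"az":0},
    {"tx":-0.04,"ty":0,"tz":-0.11,"ax":0,"ay":0,"az":0},
    {"tx":-0.06,"ty":0,"tz":-0.11,"ax":0,"ay":0,"az":0},
    {"tx":-0.06,"ty":0,"tz":-0.11,"ax":0,"ay":0,"az":0}
  ]
}}

```text
clock: 18.38
tcp_pos: [410.6, -210.1, 415.5]
tcp_rot: [[0.999, -0.052, 0.002], [-0.052, -0.999, -0.001], [0.002, 0.001, -1.0]]
force: [0.0, 0.5, 0.2]
opening: 85.1
```

Run:
```python
from swing import *
t0,q,ts,ys=watch(29,"d")
t=cv2.imread("pics/d.png")[:,:,::-1].copy()
for k,r in {'red':((0,200,120),(4,255,255)),'blue':((100,150,100),(120,255,255))}.items():
    print(k,[(int(b[0]),onz("top",b[1],b[2],346 if k=='red' else 22).round(0)) for b in blobs(mask(t,*r))[:3]])
s=monitor.get_state();print(s["force"],s["opening"])
s=read_camera("scene"); cv2.imwrite("pics/d2.png",np.hstack([t[100:400,330:630],s[150:450,320:620]])[:,:,::-1])
```

```text
clock 19.825 tcp [ 411.4 -210.1  414.3] s_trolley -188.43852651358753
lin [-195.48   -3.04    3.38] free [-195.449   -2.93     3.471    4.527] T 1.3879580741502013 rms 0.23 0.23 amp rad 0.011363648232174424
red [(162, array([ 470., -209.,  346.]))]
blue [(1436, array([699., -18.,  22.])), (79, array([ 486., -576.,   22.]))]
[ 0.17743521 -0.3543385  -0.26278299] 85.3032117970949
```

View pics/d2.png

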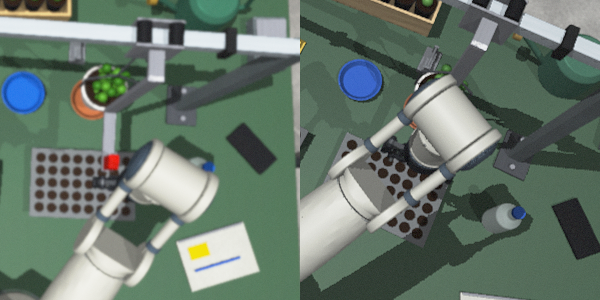

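```bash
python3 -c "
from plant import workorder; print(workorder.job_done())"
```

```text
the job is handed in; nothing more can be done
None
```

The job is handed in at about 20 s: the plant is hanging nearly still over the terracotta saucer, with the handle released. I gripped the red handle and drew the trolley 230 mm towards the saucers, so the spout slipped over the small yellow keeper. After measuring the swing (about 0.12 rad), I moved the last 242 mm with a motion timed to cancel it. I then held for about 4 s, let go and backed the gripper away.

**Last checks after letting go:**
- **Swing:** about 0.011 rad, or roughly 0.05 rad/s, against limits of 0.06 rad and 0.15 rad/s.
- **Position:** the trolley was within about 1–2 mm of the saucer centre along the rail. With the remaining sway I expect the spout to stay within about 8 mm; the limit is 25 mm.
- **Release:** the plant's mean position did not change when I let go. The force on the tool was about zero and the fingers were fully open.
- **Bystanders:** the blue saucer measured where it started. The bottle looked unmoved, but I did not measure it. The terracotta saucer was under the pot, and the pot stack was outside the last crops, so I did not re-measure those two.

**Problems and disagreements:**
- **Refused call:** the first move call was refused because each row needs all six fields; nothing moved.
- **Handle reading:** the last colour fix on the handle read about 5 mm off along the rail. The gripper partly hid the handle in that picture, and the plant's position did not shift, so I put it down to that.

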